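# Put the engraving blocks under vacuum

## Robot

A 7-joint arm with a two-finger parallel gripper is mounted at the origin on the work surface. World frame = base frame: x ahead of the robot, y to its left, z up, the work surface at z = 0. Lengths are in m, angles in rad, forces in N, time in s.
With the tool pointing down it reaches from about 0.425 to 0.875 m from the base axis. Payload 4.7 kg.
Tool frame: the origin (TCP) lies between the finger pads; the fingertips stand 19 mm ahead of it and the grasp point (between the pads) is the TCP (ctrl.tip_extent is the distance from the TCP to the fingertips, in m); z points along the fingers, y is the line along which they close (so a half turn about z gives the same grasp; the last joint's range is limited). The gripper opens to 87 mm and grips with 3 to 60 N. Pads are 19 mm wide; open, the fingers measure 117 mm over their backs; the gripper's body (75 mm by 190 mm) begins 51 mm behind the grasp point.
Start: joints at [-1.182, 0.321, -0.07, 1.45, 0.023, 1.371, -0.057], TCP at [0.238, 0.605, 0.242] pointing down, gripper open.
Joint ranges: [-2.86, 2.86], [-0.3, 2.09], [-1.38, 1.24], [0.06, 2.45], [-1.56, 4.7], [0.09, 2.05], [-2.69, 2.69]. Speed limits (rad/s): [2.57, 2.57, 3.14, 3.14, 3.14, 3.14, 3.14].

## Interface

Orientations are given as a rotation vector (axis times angle).
In Python, from bench import ctrl gives the robot as it stands.
- The arm moves only by the shell command python3 -m crank 'ROWS' [OPENING] [FORCE]. ROWS is JSON, a list of rows, each an object of numbers: "tx", "ty", "tz": the shift along the tool's x, y, z in mm; "turn": the turn about the tool's z in units of 5 degrees (1.0 is 5 degrees). In form: [{"tx": .., "ty": .., "tz": .., "turn": ..}, ...]. A call has 1 to 5 rows; each row is the pose to reach, as a shift and turn from the pose commanded when the call began, along the tool's axes at that moment; what a row does not reach only later rows make up. A row lasts 1/8 s, in which the tool goes at most 62.5 mm and 10.7 degrees, less where a joint would pass 70% of its speed; a pose out of reach is approached as far as the arm can. A call with a gripper value outside its range is refused whole. OPENING is the finger opening in mm, from 0 to 87, set as the call begins (- or left out, the last holds). The fingers move at their own pace and stop on an object; FORCE is the grip in N (left out, the last holds). Time passes only in rows, so rows that repeat a pose let the fingers close. It gives the time, the measured TCP pose, the force, the opening and the grip force at its end, in the units of the state.
- ctrl.get_state(): the state, without advancing time (a new reading comes with each control period).
- ctrl.get_image(name): name is "side" or "top"; returns (picture, depth): 384x512x3 uint8, red, green, blue; 384x512 float32, m along the optical axis (not along the pixel's ray), 0 where there is no reading.
- ctrl.camera_model(name): a dict with "intrinsics" (3x3 intrinsics, pixels), "dist_coeffs" ([k1, k2, p1, p2, k3] as OpenCV has them; the pictures are not rectified), "origin" and "orientation" of the camera in the world. Camera axes: x right, y down, z forward; pixel columns grow to the right and rows downward; lengths in m; the calibration is good to about 2 mm. A picture is of the moment at which its call begins. camera_model takes no time and is no camera call.
- ctrl.close_job(): hands the job in; it is judged then, once.
Trained networks look in the newest picture that a camera, given by its name, has taken for a name from the list of things; names that differ only in an ending like _2 or _b are one class to them, and where a whole thing is asked for, a point or a joint stands for the part that bears it (a point fixed in the world has none). Each returns a list of dicts, best first, with "confidence" (0 to 1); they miss things now and then, are a little off and sometimes report something else, mostly with a low value. They report only what shows in the picture. A call takes as long as a camera call. They do not tell look-alikes from the thing itself.
- ctrl.recognise(camera, query): "xyz" ([x, y, z] in m, in world coordinates, good to about 4 mm: the middle of the surface that is visible of it).
- ctrl.mark_of(camera, query): "xyz" ([x, y, z] in m, in world coordinates, good to about 4 mm: a listed point, or the origin of a listed thing).
The state is a dict: "time": time; "joint_positions": joint angles; "qd": joint speeds; "joint_torque": joint torques, N m; "position": TCP position; "tool_rot": TCP orientation; "ft_force": force on the tool from outside, world axes, zero at the start; "torque": the same for the moment, N m; "grip_width": opening from 0.0 (shut) to 1.0 (fully open); "grip_force": force on a finger pad.
Only numpy, scipy, OpenCV 4.12 (cv2) and the standard library are available. Lean on these libraries where they do the work, as an engineer would, in place of code of your own. Each camera call takes 0.05 s, during which the arm holds its last target. There are 200 camera calls.

## Task

The wooden engraving blocks have to go under vacuum: lift the lid off the steel vacuum chamber by its knob and lay it knob up on the cork mat, put every wooden engraving block on the table into the chamber, and put the lid back on so that it sits flat in the rim. Only then crank the pump clockwise until the gauge needle stands inside the thick black band, neither short of it nor past it, and let go. Leave the eraser, weights, brush, jar, bone folder and tin where they are.

Things in the scene. Friction and masses are not known exactly. Their poses are not given: they have to be found in the camera images.
- rig: Vacuum rig, fixed: a white board 12 mm thick with a round open-topped steel chamber, a grey hand-crank pump and a dial gauge. Origin at table height under the chamber's axis; z up; pump axis at x 0, y -190 mm. Chamber: outer diameter 162 mm, inner 152 mm, inner floor 18 mm and rim 80 mm above the table. Pump housing: diameter 90 mm, 82 mm high.
- gauge (a point): Centre of the gauge's round dial (72 mm across), facing up 63 mm above the table, at the rig's x 100, y -125 mm. Nothing to handle.
- chamber_floor (a point): Centre of the chamber's inner floor, 18 mm above the table; axes as the rig's.
- chamber_rim (a point): Centre of the chamber's mouth at rim height, 80 mm above the table; axes as the rig's.
- lid: Loose round lid, 0.25 to 0.5 kg, at the start on the chamber. Origin: centre of its underside, z up. From the origin up: rubber step 140 mm across, 0 to 8 mm, which drops into the chamber's mouth with 6 mm play all round; aluminium disc 172 mm across, 8 to 16 mm; central black cylindrical knob 26 mm across, 16 to 50 mm. Seated, its origin is 8 mm below the rim.
- mat: Cork mat, 180 x 180 mm, 4 mm thick, fixed to the table. Origin: centre of its underside, on the table.
- crank (a joint): Crank angle in rad, growing clockwise seen from above, stops at 0 and 25.1 (four turns), starts between 0 and 5. At 0 the handle lies in the rig's -x direction from the axis. It stays where left; turning takes about 0.2 N m (4 N at the handle). The needle turns one eighth as far: it is in the black band at 19.0 to 22.5 rad of crank.
- crank_axis (a point): Point on the crank's vertical turning axis, 122 mm above the table, level with the middle of the handle.
- crank_grip (a point): Middle of the crank's upright black handle: a sleeve 22 mm across and 40 mm high (102 to 142 mm above the table) that spins freely on its pin, 55 mm from the crank axis. The steel crank arm's top is 100 mm above the table.
- needle (a joint): Angle of the gauge's needle in rad, clockwise from above, 0 when it points in the rig's -x direction; an eighth of the crank's angle. The thick black band on the dial runs from 2.375 to 2.81.
- block0: Loose boxwood engraving block, 50 x 32 mm and 23 mm high, about 45 g, inked dark printing face up; it may be absent (None). Origin: centre of its underside; x along its length, z up.
- block1: Loose boxwood engraving block, 46 x 34 mm and 23 mm high, about 45 g, inked dark printing face up; it may be absent (None). Origin: centre of its underside; x along its length, z up.
- block2: Loose boxwood engraving block, 48 x 30 mm and 23 mm high, about 45 g, inked dark printing face up; it may be absent (None). Origin: centre of its underside; x along its length, z up.
- block3: Loose boxwood engraving block, 44 x 32 mm and 23 mm high, about 45 g, inked dark printing face up; it may be absent (None). Origin: centre of its underside; x along its length, z up.
- eraser: White vinyl eraser, 44 x 26 x 14 mm, among the blocks; not to be moved. Origin: centre of its underside.
- weight_a: Brass weight, 48 mm across, 44 mm high; not to be moved. Origin: centre of its underside.
- weight_b: Brass weight, 48 mm across, 44 mm high; not to be moved. Origin: centre of its underside.
- brush: Flat wooden brush, about 78 x 120 x 22 mm; not to be moved. Origin: centre of its underside.
- jar: Amber glass jar with a cap, 64 mm across, 85 mm high; not to be moved or tipped. Origin: centre of its underside.
- folder: White bone folder, 22 x 130 x 8 mm; not to be moved. Origin: centre of its underside.
- tin: Round aluminium tin, 72 mm across, 50 mm high; not to be moved or tipped. Origin: centre of its underside.
There are look-alikes about, which are no part of the job. What is shaped like the block3 but purple or turquoise is not meant.

How it is judged:
By the outcome, as a careful person would: the job done as asked, in the order asked, and still so for the second after the job is handed in, with the robot touching nothing.
Of block0, block1, block2, block3 only 2 to 4 are there at a start; the rules pass over those that are not, and their reading is None.
At some moment in a run one of block0, block1, block2, block3 may be knocked a few centimetres aside while the robot is not near it.
Once in a run the grip may slacken for a moment while it holds something.
It also fails if it takes over 210 s, if anything falls off the work surface, if the arm or the gripper's body presses on something with over 40 N, if the wrist force passes 120 N, or if a joint passes its speed limit or range.

## Working session

There is one attempt and no reset: what is moved stays moved. The work goes in short steps, Python scripts to look and compute and a shell command to move; the robot and the scene stay as the last step left them, time stands still between calls to the robot, and variables do not carry over. Pictures are saved under pics/ and viewed, at most 14 in all, crops included, and the job is handed in when it is done.

```bash
mkdir -p pics; ls
python3 - <<'E'
from bench import ctrl
import cv2,numpy as np
for c in("top","side"):
    p,d=ctrl.get_image(c); cv2.imwrite(f"pics/{c}0.png",p[:,:,::-1]); np.save(f"pics/{c}0d.npy",d)
    m=ctrl.camera_model(c); print(c,m)
    for q in["lid","mat","chamber_rim","crank_axis","crank_grip","gauge","block0","eraser"]+(["rig","jar","tin","weight_a","brush","folder"] if c=="top" else []):
        print(q,[(np.round(r["xyz"],3).tolist(),round(r["confidence"],2)) for r in ctrl.mark_of(c,q)])
s=ctrl.get_state(); print(s)
E
```

```text
pics
top {'intrinsics': array([[480.03104999,   0.        , 257.60940519],
       [  0.        , 480.03104999, 198.46282492],
       [  0.        ,   0.        ,   1.        ]]), 'dist_coeffs': array([-0.17504916,  0.        ,  0.        ,  0.        ,  0.        ]), 'origin': array([0.27433169, 0.03355975, 1.64547529]), 'orientation': array([-2.09526294,  2.14106123, -0.18900227])}
lid [([0.627, 0.005, 0.074], 0.9), ([0.783, 0.023, -0.002], 0.16)]
mat [([0.571, 0.286, -0.0], 0.6)]
chamber_rim [([0.404, 0.338, 0.001], 0.42)]
crank_axis [([0.544, -0.173, 0.124], 0.74)]
crank_grip [([0.594, -0.188, 0.124], 0.47)]
gauge [([0.657, -0.154, 0.059], 0.72), ([0.592, 0.499, 0.003], 0.54)]
block0 [([0.392, 0.236, -0.0], 0.67), ([0.459, 0.069, -0.002], 0.62), ([0.31, 0.278, -0.001], 0.47), ([0.343, 0.143, 0.002], 0.44), ([0.406, 0.338, 0.0], 0.43)]
eraser [([0.422, -0.023, 0.003], 0.45)]
rig []
jar [([0.782, 0.021, 0.0], 0.84)]
tin [([0.398, 0.462, 0.002], 0.86)]
weight_a [([0.591, 0.498, 0.002], 0.6), ([0.37, -0.171, 0.0], 0.59)]
brush []
folder [([0.5, -0.41, -0.004], 0.8)]
side {'intrinsics'
[... 925 characters left out ...]
ns': array([-1.18191021,  0.32098893, -0.07009802,  1.45050186,  0.02263779,
        1.37082878, -0.05693495]), 'qd': array([ 6.48899245e-04,  2.76099394e-04,  6.81500298e-05,  2.74876242e-04,
       -6.00629520e-04,  1.57371754e-03,  1.88171380e-04]), 'joint_torque': array([ 2.70423880e-04, -4.91123056e+01, -4.02839072e-01, -3.12764168e+01,
       -6.36616792e-02,  3.35140026e-02,  3.09571726e-05]), 'position': array([0.23798702, 0.60487422, 0.24159279]), 'tool_rot': array([5.85271545e-01, 3.08649848e+00, 7.25933768e-05]), 'ft_force': array([-0.84431502,  0.14969713, -0.63705443]), 'torque': array([-0.01730702,  0.05848751,  0.01920036]), 'grip_force': 0.0, 'grip_width': 1.0034074101401582}
```

View pics/top0.png

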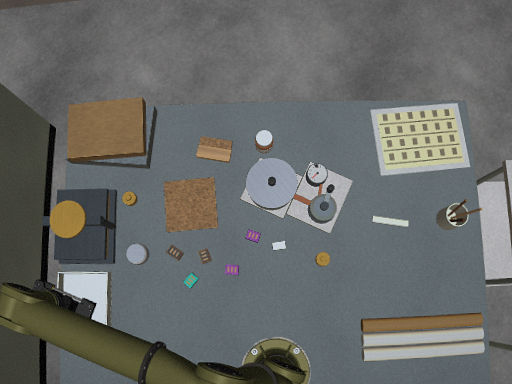

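View pics/side0.png

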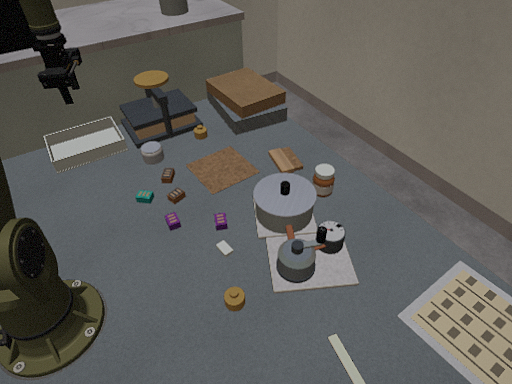

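Wooden blocks at top (175,252) and (205,256), which are brown. The look-alikes are purple at (253,236) and (232,270), and turquoise at (191,281). The lid knob is at (272,182) and the crank grip at (331,188). I'll confirm the blocks in an enlarged crop and measure their yaw.

```bash
cat > h.py <<'E'
from bench import ctrl
import cv2,numpy as np
from scipy.spatial.transform import Rotation as R
def cloud(cam,im=None):
    p,d=im or ctrl.get_image(cam); m=ctrl.camera_model(cam)
    h,w=d.shape; uv=np.stack(np.meshgrid(np.arange(w),np.arange(h)),-1).reshape(-1,1,2).astype(float)
    n=cv2.undistortPoints(uv,m["intrinsics"],m["dist_coeffs"])[:,0]
    P=np.c_[n,np.ones(len(n))]*d.reshape(-1,1)
    return p,(P@R.from_rotvec(m["orientation"]).as_matrix().T+m["origin"]).reshape(h,w,3)
def rel(x,y,z,yaw=None,s=None):
    """tool-axis shift (mm) and turn (5deg units) from present pose to world xyz, tool y axis at yaw (deg, mod 180)"""
    s=s or ctrl.get_state(); M=R.from_rotvec(s["tool_rot"]).as_matrix()
    t=M.T@(np.array([x,y,z])-s["position"])*1000
    cur=np.degrees(np.arctan2(M[1,1],M[0,1])); o=[0]
    if yaw is not None: o=(cur-yaw+90)%180-90; o=np.round([o/5,(o-180*np.sign(o))/5],2)
    print("t",np.round(t,1),"turn",o,"curyaw",round(cur,1),"q7",round(s["joint_positions"][6],2))
E
python3 - <<'E'
from h import *
out=[]
for c in("top","side"):
    p,P=cloud(c)
    for n,b in(("A",(.406,.337)),("B",(.392,.234)),("purple",(.458,.068)),("eraser",(.423,-.022))):
        m=(np.hypot(P[...,0]-b[0],P[...,1]-b[1])<.045)&(P[...,2]>(.012 if n!="eraser" else .008))&(P[...,2]<.04)
        q=P[m]; 
        t=q[q[:,2]>np.percentile(q[:,2],60)-.005]
        r=cv2.minAreaRect((t[:,:2]*1000).astype(np.float32))
        print(c,n,m.sum(),np.round(r[0],1),np.round(r[1],1),round(r[2],1),"z",np.percentile(q[:,2],[50,90]).round(4), p[m].mean(0).round())
    for n,b,zl,zh in(("knob",(.6265,.0035),.108,.13),("grip",(.5935,-.188),.128,.16),("hub",(.541,-.172),.088,.125)):
        q=P[(np.hypot(P[...,0]-b[0],P[...,1]-b[1])<.03)&(P[...,2]>zl)&(P[...,2]<zh)]
        print(c,n,len(q),((q.min(0)+q.max(0))/2).round(4),np.ptp(q,0).round(3))
    if c=="top": out.append(cv2.resize(p[220:300,150:270,::-1],(720,480),interpolation=3))
    else: out.append(cv2.resize(p[140:280,120:330,::-1],(720,480),interpolation=3))
cv2.imwrite("pics/crop1.png",cv2.resize(np.vstack(out),(450,600)))
E
```

```text
top A 132 [404. 332.] [49.1 29.2] 56.3 z [0.0232 0.0281] [97. 85. 75.]
top B 128 [389.8 232.9] [43.7 32. ] 19.7 z [0.0238 0.0285] [105.  91.  78.]
top purple 126 [456.   66.4] [43.8 32. ] 68.3 z [0.023 0.028] [136.  84. 138.]
top eraser 107 [421.3 -17.5] [25.7 51.1] 6.0 z [0.0146 0.0191] [186. 195. 201.]
top knob 50 [ 6.229e-01 -6.000e-04  1.205e-01] [0.024 0.023 0.017]
top grip 43 [ 0.592  -0.19    0.1386] [0.024 0.022 0.019]
top hub 93 [ 0.5406 -0.1673  0.0992] [0.056 0.05  0.022]
side A 133 [402.8 333.8] [49.7 31.4] 55.7 z [0.0224 0.0244] [85. 69. 57.]
side B 151 [388.9 231.2] [45.2 34.8] 21.0 z [0.0224 0.0244] [86. 68. 55.]
side purple 163 [454.8  65.6] [46.5 31.7] 68.9 z [0.023  0.0246] [101.  61.  99.]
side eraser 147 [420.9 -22. ] [26.  46.8] 6.0 z [0.0138 0.0156] [159. 160. 156.]
side knob 83 [ 0.6232 -0.0008  0.1163] [0.024 0.025 0.016]
side grip 94 [ 0.5913 -0.1895  0.1362] [0.021 0.021 0.016]
side hub 192 [ 0.5477 -0.1733  0.0965] [0.045 0.031 0.017]
```

View pics/crop1.png

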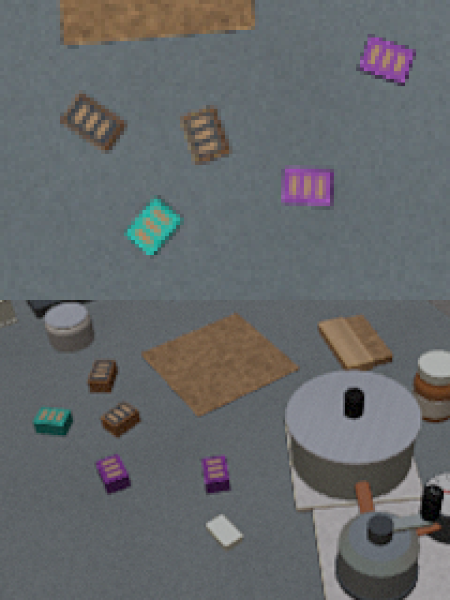

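Crop confirmed: A at top (175,252) and B at (205,256) are the only brown wooden blocks. Now the lid.

```bash
python3 -c "
from h import *
rel(.623,-.0007,.2,90);rel(.623,-.0007,.2,0)"
```

```text
t [-580.  -422.6   41.6] turn [-4.29 31.71] curyaw 68.5 q7 -0.06
t [-580.  -422.6   41.6] turn [ 13.71 -22.29] curyaw 68.5 q7 -0.06
```

```bash
python3 -m crank '[{"tx":-39,"ty":-28,"tz":0,"turn":0},{"tx":-77,"ty":-56,"tz":0,"turn":0},{"tx":-116,"ty":-84,"tz":0,"turn":0},{"tx":-155,"ty":-112,"tz":0,"turn":0},{"tx":-193,"ty":-141,"tz":0,"turn":0}]' 87
python3 -m crank '[{"tx":-39,"ty":-28,"tz":0,"turn":0},{"tx":-77,"ty":-56,"tz":0,"turn":0},{"tx":-116,"ty":-84,"tz":0,"turn":0},{"tx":-155,"ty":-112,"tz":0,"turn":0},{"tx":-193,"ty":-141,"tz":0,"turn":0}]'
python3 -m crank '[{"tx":-39,"ty":-28,"tz":0,"turn":-1},{"tx":-77,"ty":-56,"tz":0,"turn":-2},{"tx":-116,"ty":-84,"tz":0,"turn":-3},{"tx":-155,"ty":-112,"tz":0,"turn":-4},{"tx":-193,"ty":-141,"tz":0,"turn":-4.3}]'
python3 -m crank '[{"tz":0},{"tz":0}]'
python3 -c "
from h import *
rel(.623,-.0007,.112,90)"
```

```text
time: 1.92
position: [0.3669, 0.4016, 0.2418]
tool_rot: [0.585, 3.086, 0.001]
ft_force: [0.3, 0.6, -0.4]
grip_width: 0.996
grip_force: 0.0
time: 2.55
position: [0.4947, 0.1998, 0.2419]
tool_rot: [0.585, 3.086, 0.001]
ft_force: [0.7, 0.8, -0.3]
grip_width: 1.004
grip_force: 0.0
time: 3.18
position: [0.6228, -0.0018, 0.2417]
tool_rot: [-0.004, 3.141, 0.001]
ft_force: [0.2, 0.3, -0.8]
grip_width: 1.002
grip_force: 0.0
t [ -0.2   1.  129.7] turn [ 3.000e-02 -3.597e+01] curyaw 90.1 q7 1.62$[0]: bad value
```

```bash
python3 -m crank '[{"tx":0,"ty":1,"tz":45,"turn":0},{"tx":0,"ty":1,"tz":90,"turn":0},{"tx":0,"ty":1,"tz":115,"turn":0},{"tx":0,"ty":1,"tz":129,"turn":0},{"tx":0,"ty":1,"tz":129,"turn":0}]' 87
python3 -m crank '[{"tx":0,"ty":0,"tz":0,"turn":0},{"tx":0,"ty":0,"tz":0,"turn":0},{"tx":0,"ty":0,"tz":0,"turn":0},{"tx":0,"ty":0,"tz":0,"turn":0},{"tx":0,"ty":0,"tz":0,"turn":0}]' 10 40
python3 -m crank '[{"tx":0,"ty":0,"tz":0,"turn":0},{"tx":0,"ty":0,"tz":0,"turn":0},{"tx":0,"ty":0,"tz":-5,"turn":0},{"tx":0,"ty":0,"tz":-10,"turn":0},{"tx":0,"ty":0,"tz":-15,"turn":0}]' 10 40
```

```text
time: 3.8
position: [0.6216, 0.0004, 0.1121]
tool_rot: [0.001, -3.14, 0.0]
ft_force: [-0.2, -0.5, 0.5]
grip_width: 0.997
grip_force: 0.0
time: 4.42
position: [0.622, 0.0003, 0.1127]
tool_rot: [-0.001, 3.141, 0.0]
ft_force: [-0.9, 0.6, -0.0]
grip_width: 0.516
grip_force: 0.0
time: 5.05
position: [0.6219, 0.0003, 0.1278]
tool_rot: [0.001, -3.141, -0.0]
ft_force: [-0.5, 0.1, -2.7]
grip_width: 0.285
grip_force: 40.0
```

```bash
python3 -m crank '[{"tx":0,"ty":0,"tz":-15,"turn":0},{"tx":0,"ty":0,"tz":-30,"turn":0},{"tx":0,"ty":0,"tz":-50,"turn":0},{"tx":0,"ty":0,"tz":-70,"turn":0},{"tx":0,"ty":0,"tz":-70,"turn":0}]'
python3 - <<'E'
from h import *
p,P=cloud("side"); s=ctrl.get_state(); print(s["position"],s["ft_force"])
c=s["position"]
r=np.hypot(P[...,0]-c[0],P[...,1]-c[1]); q=P[(r<.084)&(r>.03)&(P[...,2]>.12)&(P[...,2]<c[2]-.005)]
A=np.c_[q[:,:2]-c[:2],np.ones(len(q))]; k=np.linalg.lstsq(A,q[:,2],rcond=None)[0]; print(len(q),k,"median z",np.median(q[:,2]))
print(np.ptp(P[(r<.1)&(abs(P[...,2]-np.median(q[:,2]))<.006)],0),(P[(r<.1)&(abs(P[...,2]-np.median(q[:,2]))<.006)]).min(0))
cv2.imwrite("pics/s2.png",p[:,:,::-1])
rel(.568,.281,.15,90)
E
```

```text
time: 5.68
position: [0.6235, 0.0002, 0.2005]
tool_rot: [-0.001, 3.137, 0.001]
ft_force: [0.2, -0.5, -3.3]
grip_width: 0.285
grip_force: 40.0
[6.22580069e-01 2.73648253e-04 1.98829185e-01] [-0.2152922  -0.32589425 -2.88124037]
1548 [0.00988505 0.00334106 0.17571571] median z 0.17562142431584715
[0.16944805 0.17144194 0.01194266] [ 0.53931961 -0.08639619  0.16966086]
t [ 54.5 280.7  48.8] turn [ 1.000e-02 -3.599e+01] curyaw 90.0 q7 1.62
```

View pics/s2.png

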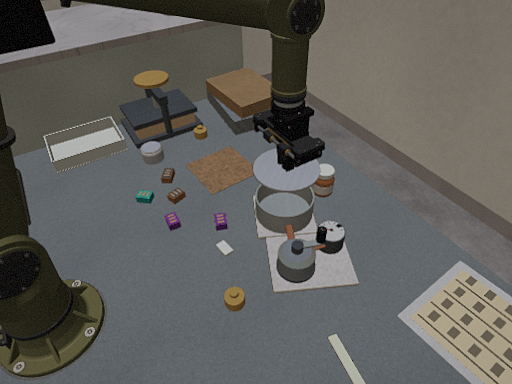

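The side view shows the lid held level over the open chamber (285,205), with the mat free at (222,168). Carrying it there.

```bash
python3 -m crank '[{"tx":8,"ty":40,"tz":0,"turn":0},{"tx":19,"ty":95,"tz":0,"turn":0},{"tx":30,"ty":150,"tz":0,"turn":0},{"tx":39,"ty":200,"tz":0,"turn":0},{"tx":47,"ty":240,"tz":0,"turn":0}]'
python3 -m crank '[{"tx":4,"ty":22,"tz":0,"turn":0},{"tx":8,"ty":41,"tz":0,"turn":0},{"tx":8,"ty":41,"tz":40,"turn":0},{"tx":8,"ty":41,"tz":80,"turn":0},{"tx":8,"ty":41,"tz":110,"turn":0}]'
python3 -m crank '[{"tx":0,"ty":0,"tz":12,"turn":0},{"tx":0,"ty":0,"tz":24,"turn":0},{"tx":0,"ty":0,"tz":32,"turn":0},{"tx":0,"ty":0,"tz":38,"turn":0},{"tx":0,"ty":0,"tz":38,"turn":0}]'
python3 -c "
from h import *
rel(.568,.281,.0435,90)"
```

```text
time: 6.35
position: [0.5733, 0.2428, 0.1964]
tool_rot: [0.004, -3.14, 0.0]
ft_force: [0.9, 0.5, -3.6]
grip_width: 0.289
grip_force: 40.0
time: 6.98
position: [0.5668, 0.2792, 0.0855]
tool_rot: [-0.003, -3.14, 0.003]
ft_force: [-1.0, 0.6, -2.2]
grip_width: 0.29
grip_force: 40.0
time: 7.6
position: [0.5668, 0.2813, 0.0496]
tool_rot: [0.001, -3.142, -0.0]
ft_force: [-0.2, -0.7, -3.4]
grip_width: 0.287
grip_force: 40.0
t [-1.2 -0.3  6.1] turn [ 1.000e-02 -3.599e+01] curyaw 90.0 q7 1.16
```

```bash
python3 -m crank '[{"tx":0,"ty":0,"tz":3,"turn":0},{"tx":0,"ty":0,"tz":5,"turn":0},{"tx":0,"ty":0,"tz":6,"turn":0},{"tx":0,"ty":0,"tz":6,"turn":0},{"tx":0,"ty":0,"tz":6,"turn":0}]'
python3 -m crank '[{"tx":0,"ty":0,"tz":0,"turn":0},{"tx":0,"ty":0,"tz":0,"turn":0},{"tx":0,"ty":0,"tz":0,"turn":0},{"tx":0,"ty":0,"tz":0,"turn":0},{"tx":0,"ty":0,"tz":0,"turn":0}]' 75
python3 -m crank '[{"tx":0,"ty":0,"tz":-20,"turn":0},{"tx":0,"ty":0,"tz":-60,"turn":0},{"tx":0,"ty":0,"tz":-110,"turn":0},{"tx":0,"ty":0,"tz":-130,"turn":0},{"tx":0,"ty":0,"tz":-130,"turn":0}]'
python3 - <<'E'
from h import *
for c in("top","side"):
    p,P=cloud(c); cv2.imwrite(f"pics/{c}3.png",p[:,:,::-1])
    for n,b in(("A",(.403,.333)),("B",(.389,.232))):
        m=(np.hypot(P[...,0]-b[0],P[...,1]-b[1])<.045)&(P[...,2]>.012)&(P[...,2]<.04)
        q=P[m]; r=cv2.minAreaRect((q[q[:,2]>.018][:,:2]*1000).astype(np.float32)); print(c,n,np.round(r[0]+r[1]+(r[2],),1))
    q=P[(np.hypot(P[...,0]-.568,P[...,1]-.281)<.1)&(abs(P[...,2]-.02)<.006)]; print("lid",(q.min(0)+q.max(0))/2,np.ptp(q,0))
    print([(np.round(r["xyz"],3).tolist(),round(r["confidence"],2)) for r in ctrl.mark_of(c,"block0")])
rel(.4032,.3329,.08,146); rel(.389,.232,.08,110)
E
```

```text
time: 8.22
position: [0.567, 0.2814, 0.0445]
tool_rot: [-0.001, 3.141, 0.001]
ft_force: [-2.8, -0.4, 6.3]
grip_width: 0.287
grip_force: 40.0
time: 8.85
position: [0.5668, 0.2812, 0.0435]
tool_rot: [0.001, -3.142, 0.0]
ft_force: [-0.0, -0.0, 0.6]
grip_width: 0.771
grip_force: 0.0
time: 9.48
position: [0.5679, 0.2817, 0.176]
tool_rot: [-0.001, 3.138, 0.004]
ft_force: [-0.1, 0.3, -0.3]
grip_width: 0.86
grip_force: 0.0
top A [403.2 348.1  41.4  19.2  21.2]
top B [0. 0. 0. 0. 0.]
lid [0.55590314 0.23741497 0.01995738] [0.11477861 0.08061435 0.01170963]
[([0.405, 0.336, -0.001], 0.61), ([0.46, 0.068, 0.001], 0.61), ([0.341, 0.14, 0.005], 0.46)]
side A [401.8 332.4  50.9  33.4  55.2]
side B [390.  231.7  44.3  34.3  18. ]
lid [0.56785788 0.28116713 0.02002438] [0.17041875 0.17533556 0.01191865]
[([0.39, 0.232, -0.001], 0.73), ([0.343, 0.137, -0.0], 0.7), ([0.456, 0.066, 0.003], 0.64), ([0.309, 0.28, 0.001], 0.61), ([0.404, 0.337, 0.0], 0.49)]
t [162.1  52.4  91.8] turn [-11.19  24.81] curyaw 90.0 q7 1.14
t [176.4 -48.5  92.1] turn [-3.99 32.01] curyaw 90.0 q7 1.14
```

View pics/top3.png

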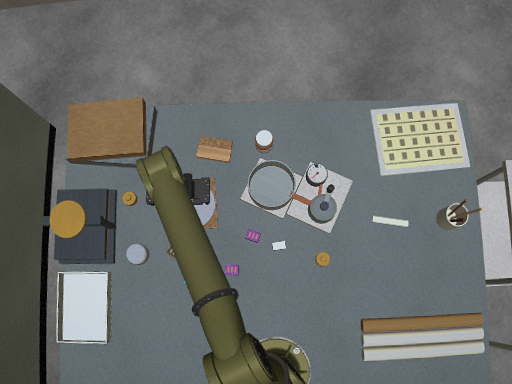

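The lid lies flat on the mat and no further blocks are revealed. Now block B.

```bash
python3 -m crank '[{"tx":40,"ty":-11,"tz":0,"turn":-1},{"tx":85,"ty":-23,"tz":0,"turn":-2},{"tx":130,"ty":-36,"tz":0,"turn":-3},{"tx":177,"ty":-49,"tz":0,"turn":-4},{"tx":177,"ty":-49,"tz":0,"turn":-4}]' 62 25
python3 -m crank '[{"tx":0,"ty":0,"tz":40,"turn":0},{"tx":0,"ty":0,"tz":80,"turn":0},{"tx":0,"ty":0,"tz":80,"turn":0},{"tx":0,"ty":0,"tz":80,"turn":0},{"tx":0,"ty":0,"tz":80,"turn":0}]'
python3 - <<'E'
from h import *
p,P=cloud("side"); cv2.imwrite("pics/s4.png",cv2.resize(p[130:270,90:290,::-1],(800,560)))
rel(.3895,.232,.022,110)
E
```

```text
time: 10.3
position: [0.3861, 0.2311, 0.1718]
tool_rot: [0.549, -3.089, 0.002]
ft_force: [0.6, -0.5, 0.2]
grip_width: 0.711
grip_force: 0.0
time: 10.92
position: [0.3912, 0.233, 0.0951]
tool_rot: [-0.545, 3.091, 0.002]
ft_force: [-0.3, 0.3, -0.1]
grip_width: 0.712
grip_force: 0.0
t [ 1.9 -0.4 73. ] turn [  0. -36.] curyaw 110.0 q7 1.33
```

View pics/s4.png

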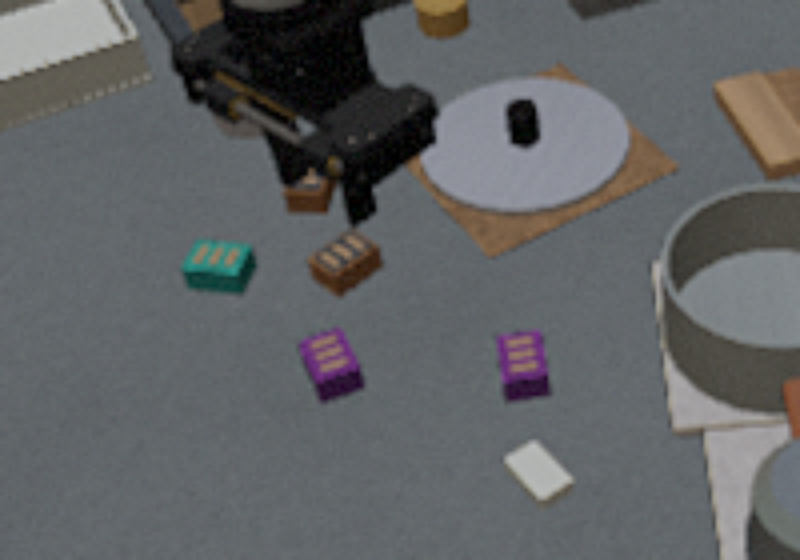

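Crop shows the lid flat on the mat, with the gripper above block B (345,262), the turquoise look-alike to its left. Grasping.

```bash
python3 -m crank '[{"tx":1,"ty":0,"tz":30,"turn":0},{"tx":2,"ty":0,"tz":55,"turn":0},{"tx":2,"ty":0,"tz":68,"turn":0},{"tx":2,"ty":0,"tz":73,"turn":0},{"tx":2,"ty":0,"tz":73,"turn":0}]' 62 25
python3 -m crank '[{"tx":0,"ty":0,"tz":0,"turn":0},{"tx":0,"ty":0,"tz":0,"turn":0},{"tx":0,"ty":0,"tz":0,"turn":0},{"tx":0,"ty":0,"tz":0,"turn":0},{"tx":0,"ty":0,"tz":0,"turn":0}]' 10 25
python3 -m crank '[{"tx":0,"ty":0,"tz":0,"turn":0},{"tx":0,"ty":0,"tz":0,"turn":0},{"tx":0,"ty":0,"tz":0,"turn":0},{"tx":0,"ty":0,"tz":0,"turn":0},{"tx":0,"ty":0,"tz":0,"turn":0}]' 10 25
python3 -m crank '[{"tx":0,"ty":0,"tz":-15,"turn":0},{"tx":0,"ty":0,"tz":-50,"turn":0},{"tx":0,"ty":0,"tz":-90,"turn":0},{"tx":0,"ty":0,"tz":-130,"turn":0},{"tx":0,"ty":0,"tz":-130,"turn":0}]'
python3 -c "
from h import *
rel(.653,-.001,.15,90);rel(.653,-.001,.15)"
```

```text
time: 11.6
position: [0.3885, 0.2318, 0.0211]
tool_rot: [-0.546, 3.093, 0.001]
ft_force: [0.1, -0.6, 1.6]
grip_width: 0.714
grip_force: 0.0
time: 12.22
position: [0.3881, 0.2316, 0.0207]
tool_rot: [-0.546, 3.093, 0.0]
ft_force: [-0.5, -0.6, 0.5]
grip_width: 0.366
grip_force: 24.8
time: 12.85
position: [0.3881, 0.2316, 0.0207]
tool_rot: [-0.546, 3.094, 0.0]
ft_force: [-0.9, -0.7, 5.3]
grip_width: 0.367
grip_force: 24.8
time: 13.48
position: [0.39, 0.2328, 0.1544]
tool_rot: [-0.545, 3.087, 0.006]
ft_force: [-0.2, 0.1, -1.4]
grip_width: 0.367
grip_force: 24.8
t [-167.  -309.8    4.8] turn [  4. -32.] curyaw 110.0 q7 1.32
t [-167.  -309.8    4.8] turn [0] curyaw 110.0 q7 1.32
```

```bash
python3 -m crank '[{"tx":-20,"ty":-37,"tz":0,"turn":0},{"tx":-44,"ty":-82,"tz":0,"turn":0},{"tx":-68,"ty":-127,"tz":0,"turn":0},{"tx":-90,"ty":-167,"tz":0,"turn":0},{"tx":-110,"ty":-204,"tz":0,"turn":0}]'
python3 -m crank '[{"tx":-19,"ty":-35,"tz":0,"turn":1},{"tx":-38,"ty":-70,"tz":0,"turn":2},{"tx":-57,"ty":-106,"tz":0,"turn":3},{"tx":-57,"ty":-106,"tz":0,"turn":4},{"tx":-57,"ty":-106,"tz":0,"turn":4}]'
python3 - <<'E'
from h import *
for c in("top","side"):
    p,P=cloud(c); r=np.hypot(P[...,0]-.623,P[...,1])
    q=P[(r<.095)&(r>.06)&(abs(P[...,2]-.08)<.004)]
    A=np.c_[2*q[:,:2],np.ones(len(q))]; k=np.linalg.lstsq(A,(q[:,:2]**2).sum(1),rcond=None)[0]
    print(c,len(q),k[:2],np.sqrt(k[2]+(k[:2]**2).sum()))
s=ctrl.get_state(); print(s["grip_width"],s["grip_force"],s["ft_force"])
rel(.653,0,.04,90)
E
```

```text
time: 14.1
position: [0.5615, 0.076, 0.1496]
tool_rot: [0.545, -3.092, 0.001]
ft_force: [1.5, 1.4, 0.5]
grip_width: 0.365
grip_force: 24.8
time: 14.72
position: [0.6503, -0.0029, 0.1492]
tool_rot: [0.001, -3.139, 0.001]
ft_force: [0.1, 1.1, -0.0]
grip_width: 0.366
grip_force: 24.8
top 57 [6.24560895e-01 1.74819817e-05] 0.07830147869847721
side 282 [ 0.62289995 -0.00085804] 0.07804098674427727
0.36426849148945667 24.805786907672882 [ 0.43398002  0.21333354 -0.32140661]
t [ -2.8   1.8 109.8] turn [ 3.000e-02 -3.597e+01] curyaw 90.2 q7 1.69
```

```bash
python3 -m crank '[{"tx":-3,"ty":2,"tz":30,"turn":0},{"tx":-3,"ty":2,"tz":65,"turn":0},{"tx":-3,"ty":2,"tz":95,"turn":0},{"tx":-3,"ty":2,"tz":108,"turn":0},{"tx":-3,"ty":2,"tz":109,"turn":0}]'
python3 -m crank '[{"tx":0,"ty":0,"tz":0,"turn":0},{"tx":0,"ty":0,"tz":0,"turn":0},{"tx":0,"ty":0,"tz":0,"turn":0},{"tx":0,"ty":0,"tz":0,"turn":0},{"tx":0,"ty":0,"tz":0,"turn":0}]' 50
python3 -m crank '[{"tx":0,"ty":0,"tz":-15,"turn":0},{"tx":0,"ty":0,"tz":-50,"turn":0},{"tx":0,"ty":0,"tz":-90,"turn":0},{"tx":0,"ty":0,"tz":-130,"turn":0},{"tx":0,"ty":0,"tz":-130,"turn":0}]'
python3 - <<'E'
from h import *
p,P=cloud("side"); cv2.imwrite("pics/s5.png",p[:,:,::-1])
m=(np.hypot(P[...,0]-.403,P[...,1]-.333)<.06)&(P[...,2]>.018)&(P[...,2]<.035)
r=cv2.minAreaRect((P[m][:,:2]*1000).astype(np.float32)); print("A",r)
print([(np.round(r["xyz"],3).tolist(),round(r["confidence"],2)) for r in ctrl.mark_of("side","block0")])
rel(.4025,.3326,.12,146)
E
```

```text
time: 15.45
position: [0.6535, -0.0001, 0.0411]
tool_rot: [0.002, -3.14, -0.0]
ft_force: [-0.1, -0.2, 0.2]
grip_width: 0.365
grip_force: 24.8
time: 16.08
position: [0.6541, -0.0006, 0.0417]
tool_rot: [-0.001, 3.141, 0.0]
ft_force: [0.0, -0.3, -0.5]
grip_width: 0.571
grip_force: 0.0
time: 16.7
position: [0.6567, -0.001, 0.177]
tool_rot: [-0.0, 3.133, 0.001]
ft_force: [1.0, 0.1, -0.3]
grip_width: 0.577
grip_force: 0.0
A ((402.8883056640625, 334.73150634765625), (55.13697814941406, 32.536128997802734), 55.38534164428711)
[([0.457, 0.068, 0.004], 0.77), ([0.305, 0.28, 0.001], 0.76), ([0.406, 0.339, -0.001], 0.68), ([0.656, 0.003, 0.018], 0.61), ([0.343, 0.137, 0.002], 0.44), ([0.42, -0.02, -0.005], 0.37), ([0.754, 0.203, -0.002], 0.26)]
t [251.6 333.3  52.3] turn [-11.2  24.8] curyaw 90.0 q7 1.68
```

View pics/s5.png

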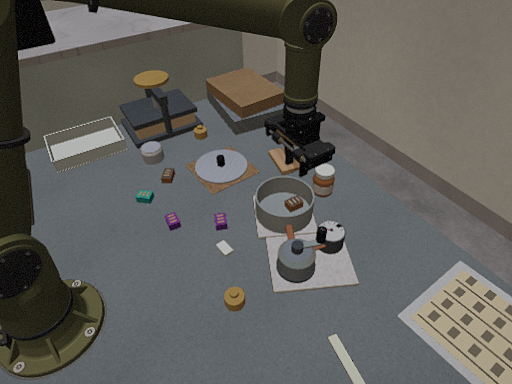

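Block B is in the chamber at (293,203) and block A is still at (168,175). Fetching A.

```bash
python3 -m crank '[{"tx":30,"ty":40,"tz":0,"turn":0},{"tx":62,"ty":82,"tz":0,"turn":0},{"tx":94,"ty":124,"tz":0,"turn":0},{"tx":124,"ty":164,"tz":0,"turn":0},{"tx":150,"ty":199,"tz":0,"turn":0}]' 62
python3 -m crank '[{"tx":25,"ty":33,"tz":0,"turn":-2},{"tx":50,"ty":66,"tz":0,"turn":-4},{"tx":75,"ty":100,"tz":0,"turn":-6},{"tx":101,"ty":134,"tz":0,"turn":-8},{"tx":101,"ty":134,"tz":0,"turn":-10}]'
python3 -m crank '[{"tx":0,"ty":0,"tz":30,"turn":-1.1},{"tx":0,"ty":0,"tz":70,"turn":-1.1},{"tx":0,"ty":0,"tz":90,"turn":-1.1},{"tx":0,"ty":0,"tz":90,"turn":-1.1},{"tx":0,"ty":0,"tz":90,"turn":-1.1}]'
python3 - <<'E'
from h import *
p,P=cloud("side"); cv2.imwrite("pics/s6.png",cv2.resize(p[110:230,120:270,::-1],(750,600)))
s=ctrl.get_state();print(s["position"]);rel(.4025,.3335,.0215,145.5)
E
```

```text
time: 17.42
position: [0.5016, 0.1997, 0.1703]
tool_rot: [0.003, -3.139, 0.001]
ft_force: [0.5, 0.1, -0.2]
grip_width: 0.711
grip_force: 0.0
time: 18.05
position: [0.3991, 0.3353, 0.1701]
tool_rot: [1.345, -2.836, -0.001]
ft_force: [0.2, -1.4, -0.8]
grip_width: 0.715
grip_force: 0.0
time: 18.68
position: [0.403, 0.3324, 0.0819]
tool_rot: [-1.463, 2.78, -0.0]
ft_force: [-0.6, -0.1, 0.6]
grip_width: 0.716
grip_force: 0.0
[0.40334581 0.33272271 0.08242831]
t [-0.1  1.2 60.9] turn [ 1.000e-02 -3.599e+01] curyaw 145.5 q7 1.84
```

View pics/s6.png

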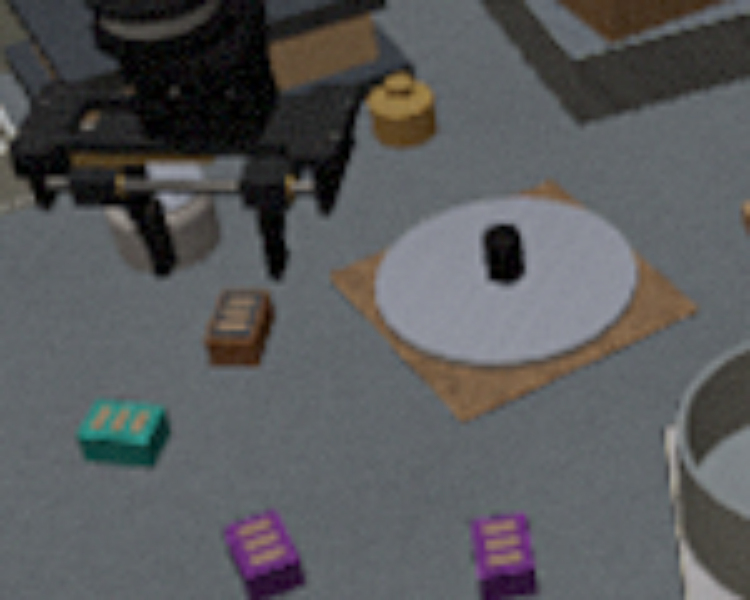

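```bash
python3 -m crank '[{"tx":0,"ty":1,"tz":25,"turn":0},{"tx":0,"ty":1,"tz":47,"turn":0},{"tx":0,"ty":1,"tz":58,"turn":0},{"tx":0,"ty":1,"tz":61,"turn":0},{"tx":0,"ty":1,"tz":61,"turn":0}]' 62 25
python3 -m crank '[{"tx":0,"ty":0,"tz":0,"turn":0},{"tx":0,"ty":0,"tz":0,"turn":0},{"tx":0,"ty":0,"tz":0,"turn":0},{"tx":0,"ty":0,"tz":0,"turn":0},{"tx":0,"ty":0,"tz":0,"turn":0}]' 10 25
python3 -m crank '[{"tx":0,"ty":0,"tz":0,"turn":0},{"tx":0,"ty":0,"tz":0,"turn":0},{"tx":0,"ty":0,"tz":0,"turn":0},{"tx":0,"ty":0,"tz":0,"turn":0},{"tx":0,"ty":0,"tz":0,"turn":0}]' 10 25
python3 -m crank '[{"tx":0,"ty":0,"tz":-15,"turn":0},{"tx":0,"ty":0,"tz":-50,"turn":0},{"tx":0,"ty":0,"tz":-90,"turn":0},{"tx":0,"ty":0,"tz":-135,"turn":0},{"tx":0,"ty":0,"tz":-135,"turn":0}]'
python3 -c "
from h import *
rel(.593,-.001,.155,90)"
```

```text
time: 19.35
position: [0.4025, 0.3333, 0.0213]
tool_rot: [-1.463, 2.779, 0.001]
ft_force: [-1.3, -0.0, -0.1]
grip_width: 0.709
grip_force: 0.0
time: 19.98
position: [0.4022, 0.3329, 0.0207]
tool_rot: [-1.463, 2.78, 0.0]
ft_force: [0.0, 0.1, 1.3]
grip_width: 0.367
grip_force: 25.1
time: 20.6
position: [0.4021, 0.3329, 0.0207]
tool_rot: [-1.463, 2.78, 0.0]
ft_force: [-1.0, -1.0, 3.8]
grip_width: 0.37
grip_force: 25.1
time: 21.22
position: [0.4042, 0.3347, 0.1603]
tool_rot: [-1.459, 2.773, 0.004]
ft_force: [0.2, 0.5, -1.1]
grip_width: 0.362
grip_force: 25.1
t [ 169.9 -345.7    4.3] turn [ 11.1 -24.9] curyaw 145.5 q7 1.82
```

```bash
python3 -m crank '[{"tx":18,"ty":-37,"tz":0,"turn":0},{"tx":40,"ty":-82,"tz":0,"turn":0},{"tx":62,"ty":-127,"tz":0,"turn":0},{"tx":84,"ty":-171,"tz":0,"turn":0},{"tx":102,"ty":-208,"tz":0,"turn":0}]'
python3 -m crank '[{"tx":17,"ty":-35,"tz":0,"turn":2},{"tx":34,"ty":-69,"tz":0,"turn":4},{"tx":51,"ty":-103,"tz":0,"turn":6},{"tx":68,"ty":-138,"tz":0,"turn":8},{"tx":68,"ty":-138,"tz":0,"turn":10}]'
python3 -m crank '[{"tx":0,"ty":0,"tz":0,"turn":1.1},{"tx":0,"ty":0,"tz":0,"turn":1.1},{"tx":0,"ty":0,"tz":0,"turn":1.1},{"tx":0,"ty":0,"tz":0,"turn":1.1},{"tx":0,"ty":0,"tz":0,"turn":1.1}]'
python3 -c "
from h import *
rel(.592,-.0005,.041,90)"
```

```text
time: 21.85
position: [0.5159, 0.1289, 0.155]
tool_rot: [1.461, -2.78, 0.0]
ft_force: [1.0, -0.1, -0.0]
grip_width: 0.363
grip_force: 25.1
time: 22.48
position: [0.5913, -0.0076, 0.155]
tool_rot: [0.133, -3.138, 0.004]
ft_force: [-1.1, -0.4, -0.1]
grip_width: 0.365
grip_force: 25.0
time: 23.1
position: [0.591, -0.003, 0.1556]
tool_rot: [-0.002, 3.141, 0.0]
ft_force: [-0.2, 0.1, 0.6]
grip_width: 0.369
grip_force: 25.1
t [ -1.    2.5 114.6] turn [ 1.000e-02 -3.599e+01] curyaw 90.1 q7 1.67
```

```bash
python3 -m crank '[{"tx":-1,"ty":2,"tz":30,"turn":0},{"tx":-1,"ty":2,"tz":65,"turn":0},{"tx":-1,"ty":2,"tz":98,"turn":0},{"tx":-1,"ty":2,"tz":112,"turn":0},{"tx":-1,"ty":2,"tz":114,"turn":0}]'
python3 -m crank '[{"tx":0,"ty":0,"tz":0,"turn":0},{"tx":0,"ty":0,"tz":0,"turn":0},{"tx":0,"ty":0,"tz":0,"turn":0},{"tx":0,"ty":0,"tz":0,"turn":0},{"tx":0,"ty":0,"tz":0,"turn":0}]' 50
python3 -m crank '[{"tx":0,"ty":0,"tz":-15,"turn":0},{"tx":0,"ty":0,"tz":-50,"turn":0},{"tx":0,"ty":0,"tz":-90,"turn":0},{"tx":0,"ty":0,"tz":-130,"turn":0},{"tx":0,"ty":0,"tz":-130,"turn":0}]'
python3 -m crank '[{"tx":4,"ty":45,"tz":0,"turn":0},{"tx":9,"ty":100,"tz":0,"turn":0},{"tx":14,"ty":160,"tz":0,"turn":0},{"tx":18,"ty":210,"tz":0,"turn":0},{"tx":22,"ty":250,"tz":0,"turn":0}]' 80
python3 - <<'E'
from h import *
for c in("top","side"):
    p,P=cloud(c); cv2.imwrite(f"pics/{c}7.png",p[:,:,::-1])
    q=P[(np.hypot(P[...,0]-.568,P[...,1]-.281)<.1)&(abs(P[...,2]-.02)<.006)]; print("lid",(q.min(0)+q.max(0))/2,np.ptp(q,0))
    q=P[(np.hypot(P[...,0]-.568,P[...,1]-.281)<.03)&(abs(P[...,2]-.048)<.011)]; print("knob",(q.min(0)+q.max(0))/2,np.ptp(q,0)) if len(q) else 0
    q=P[(np.hypot(P[...,0]-.6235,P[...,1])<.065)]; print("in chamber max z",q[:,2].max())
t,s=cv2.imread("pics/top7.png"),cv2.imread("pics/side7.png")
cv2.imwrite("pics/c7.png",np.hstack([cv2.resize(t[140:240,150:350],(400,200)),cv2.resize(s[130:280,120:360],(400,250))[:200]]))
rel(.5678,.2812,.0435,90)
E
```

```text
time: 23.72
position: [0.5918, -0.0012, 0.0412]
tool_rot: [0.001, -3.141, 0.0]
ft_force: [-0.1, 0.7, -0.5]
grip_width: 0.364
grip_force: 25.1
time: 24.35
position: [0.5921, -0.0011, 0.0417]
tool_rot: [-0.001, 3.141, 0.0]
ft_force: [-0.9, 0.3, -0.0]
grip_width: 0.574
grip_force: 0.0
time: 24.98
position: [0.5946, -0.0015, 0.1764]
tool_rot: [-0.0, 3.134, 0.002]
ft_force: [0.2, 0.0, -0.9]
grip_width: 0.571
grip_force: 0.0
time: 25.6
position: [0.5689, 0.2514, 0.1712]
tool_rot: [0.004, -3.141, -0.0]
ft_force: [0.4, -0.1, 0.9]
grip_width: 0.917
grip_force: 0.0
lid [0.54779216 0.22358486 0.01995261] [0.07849155 0.05263277 0.01186339]
in chamber max z 0.05789689760100436
lid [0.56733205 0.28018823 0.01977084] [0.17082901 0.17158752 0.01136917]
knob [0.567655   0.279292   0.04670946] [0.02406224 0.02426086 0.01801317]
in chamber max z 0.044110606549571996
t [ -0.8  25.  127.2] turn [  0.11 -35.89] curyaw 90.5 q7 1.24
```

View pics/side7.png

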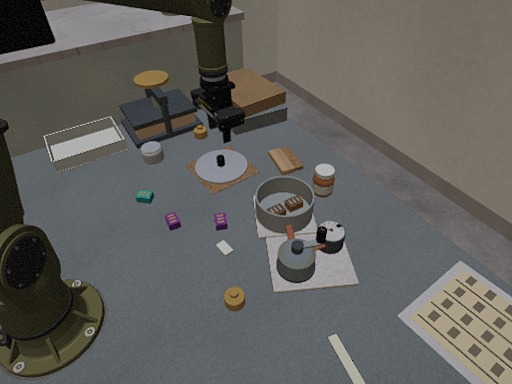

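Both blocks lie in the chamber, at (275,210) and (293,203), and the lid is on the mat. Regripping the lid.

```bash
python3 -m crank '[{"tx":0,"ty":29,"tz":30,"turn":0},{"tx":0,"ty":29,"tz":70,"turn":0},{"tx":0,"ty":29,"tz":100,"turn":0},{"tx":0,"ty":29,"tz":120,"turn":0},{"tx":0,"ty":29,"tz":127,"turn":0}]' 80
python3 -m crank '[{"tx":0,"ty":0,"tz":0,"turn":0},{"tx":0,"ty":0,"tz":0,"turn":0},{"tx":0,"ty":0,"tz":0,"turn":0},{"tx":0,"ty":0,"tz":0,"turn":0},{"tx":0,"ty":0,"tz":0,"turn":0}]'
python3 -c "
from h import *
rel(.5678,.2812,.0435,90)"
```

```text
time: 26.32
position: [0.5695, 0.277, 0.0434]
tool_rot: [-0.0, -3.14, 0.002]
ft_force: [0.6, -0.2, 0.0]
grip_width: 0.921
grip_force: 0.0
time: 26.95
position: [0.57, 0.278, 0.0448]
tool_rot: [-0.001, 3.141, 0.0]
ft_force: [-0.2, 0.1, -0.5]
grip_width: 0.92
grip_force: 0.0
t [2.2 3.2 1.3] turn [ 1.000e-02 -3.599e+01] curyaw 90.0 q7 1.25
```

```bash
python3 -m crank '[{"tx":2,"ty":3,"tz":1,"turn":0},{"tx":2,"ty":3,"tz":1,"turn":0},{"tx":2,"ty":3,"tz":1,"turn":0},{"tx":2,"ty":3,"tz":1,"turn":0},{"tx":2,"ty":3,"tz":1,"turn":0}]' 10 40
python3 -m crank '[{"tx":0,"ty":0,"tz":0,"turn":0},{"tx":0,"ty":0,"tz":0,"turn":0},{"tx":0,"ty":0,"tz":0,"turn":0},{"tx":0,"ty":0,"tz":0,"turn":0},{"tx":0,"ty":0,"tz":0,"turn":0}]' 10 45
python3 -m crank '[{"tx":0,"ty":0,"tz":0,"turn":0},{"tx":0,"ty":0,"tz":0,"turn":0},{"tx":0,"ty":0,"tz":0,"turn":0},{"tx":0,"ty":0,"tz":0,"turn":0},{"tx":0,"ty":0,"tz":0,"turn":0}]'
python3 -m crank '[{"tx":0,"ty":0,"tz":-15,"turn":0},{"tx":0,"ty":0,"tz":-50,"turn":0},{"tx":0,"ty":0,"tz":-95,"turn":0},{"tx":0,"ty":0,"tz":-140,"turn":0},{"tx":0,"ty":0,"tz":-155,"turn":0}]'
python3 -c "
from h import *
rel(.6225,.0003,.2,90)"
```

```text
time: 27.58
position: [0.568, 0.2808, 0.0436]
tool_rot: [-0.001, 3.142, -0.0]
ft_force: [-0.2, -0.2, -0.1]
grip_width: 0.434
grip_force: 0.0
time: 28.2
position: [0.568, 0.281, 0.0436]
tool_rot: [-0.001, 3.141, 0.0]
ft_force: [0.9, 0.1, 0.4]
grip_width: 0.279
grip_force: 45.0
time: 28.82
position: [0.568, 0.2809, 0.0436]
tool_rot: [-0.001, 3.141, 0.0]
ft_force: [0.0, -0.4, 0.6]
grip_width: 0.289
grip_force: 45.0
time: 29.45
position: [0.5694, 0.2812, 0.2024]
tool_rot: [-0.0, 3.137, 0.005]
ft_force: [0.9, 1.0, -2.8]
grip_width: 0.285
grip_force: 45.0
t [ -53.1 -280.9    1.8] turn [  0. -36.] curyaw 90.0 q7 1.19
```

```bash
python3 -m crank '[{"tx":-8,"ty":-40,"tz":0,"turn":0},{"tx":-18,"ty":-95,"tz":0,"turn":0},{"tx":-29,"ty":-150,"tz":0,"turn":0},{"tx":-39,"ty":-200,"tz":0,"turn":0},{"tx":-47,"ty":-240,"tz":0,"turn":0}]'
python3 -m crank '[{"tx":-4,"ty":-21,"tz":0,"turn":0},{"tx":-8,"ty":-41,"tz":0,"turn":0},{"tx":-8,"ty":-41,"tz":20,"turn":0},{"tx":-8,"ty":-41,"tz":40,"turn":0},{"tx":-8,"ty":-41,"tz":50,"turn":0}]'
python3 -m crank '[{"tx":0,"ty":0,"tz":10,"turn":0},{"tx":0,"ty":0,"tz":14,"turn":0},{"tx":0,"ty":0,"tz":14,"turn":0},{"tx":0,"ty":0,"tz":14,"turn":0},{"tx":0,"ty":0,"tz":14,"turn":0}]'
python3 - <<'E'
from h import *
p,P=cloud("side"); s=ctrl.get_state(); c=s["position"]; print(c,s["grip_force"])
r=np.hypot(P[...,0]-c[0],P[...,1]-c[1]); q=P[(r<.084)&(r>.03)&(P[...,2]>c[2]-.035)&(P[...,2]<c[2]-.012)]
A=np.c_[q[:,:2]-c[:2],np.ones(len(q))]; k=np.linalg.lstsq(A,q[:,2],rcond=None)[0]; print(len(q),k,(q.min(0)+q.max(0))/2)
rel(.6232,0,.1115,90)
E
```

```text
time: 30.08
position: [0.6142, 0.038, 0.1973]
tool_rot: [-0.002, -3.139, 0.001]
ft_force: [1.0, -0.2, -3.3]
grip_width: 0.289
grip_force: 45.0
time: 30.7
position: [0.6213, 0.0018, 0.1453]
tool_rot: [0.004, -3.137, -0.0]
ft_force: [-0.5, -0.2, -2.5]
grip_width: 0.285
grip_force: 45.0
time: 31.32
position: [0.6234, -0.0001, 0.1351]
tool_rot: [-0.001, 3.141, 0.0]
ft_force: [0.0, -0.6, -2.3]
grip_width: 0.285
grip_force: 45.0
[ 6.23353563e-01 -1.20052569e-04  1.35060200e-01] 45.000015338882804
1405 [ 0.00228265 -0.00071391  0.11133846] [ 6.21672332e-01 -5.17248943e-04  1.08953103e-01]
t [ 0.2  0.1 23.6] turn [  0. -36.] curyaw 90.0 q7 1.7
```

```bash
python3 -m crank '[{"tx":0,"ty":0,"tz":6,"turn":0},{"tx":0,"ty":0,"tz":12,"turn":0},{"tx":0,"ty":0,"tz":16,"turn":0},{"tx":0,"ty":0,"tz":19,"turn":0},{"tx":0,"ty":0,"tz":21,"turn":0}]'
python3 -m crank '[{"tx":0,"ty":0,"tz":1,"turn":0},{"tx":0,"ty":0,"tz":2,"turn":0},{"tx":0,"ty":0,"tz":2.5,"turn":0},{"tx":0,"ty":0,"tz":2.5,"turn":0},{"tx":0,"ty":0,"tz":2.5,"turn":0}]'
```

```text
time: 32.0
position: [0.623, -0.0001, 0.1133]
tool_rot: [0.001, -3.142, 0.0]
ft_force: [-0.9, -0.2, -2.4]
grip_width: 0.291
grip_force: 45.0
time: 32.62
position: [0.6232, -0.0, 0.1116]
tool_rot: [-0.001, 3.141, 0.0]
ft_force: [-1.6, 0.7, 1.9]
grip_width: 0.284
grip_force: 45.0
```

```bash
python3 -m crank '[{"tx":0,"ty":0,"tz":0,"turn":0},{"tx":0,"ty":0,"tz":0,"turn":0},{"tx":0,"ty":0,"tz":0,"turn":0},{"tx":0,"ty":0,"tz":0,"turn":0},{"tx":0,"ty":0,"tz":0,"turn":0}]' 60
python3 -m crank '[{"tx":0,"ty":0,"tz":-20,"turn":0},{"tx":0,"ty":0,"tz":-60,"turn":0},{"tx":0,"ty":0,"tz":-110,"turn":0},{"tx":0,"ty":0,"tz":-130,"turn":0},{"tx":0,"ty":0,"tz":-130,"turn":0}]'
python3 - <<'E'
from h import *
p,P=cloud("side"); cv2.imwrite("pics/s8.png",cv2.resize(p[150:310,220:380,::-1],(600,600)))
c=np.array([.6232,0]); r=np.hypot(P[...,0]-c[0],P[...,1]-c[1]); q=P[(r<.084)&(r>.03)&(P[...,2]>.075)&(P[...,2]<.1)]
A=np.c_[q[:,:2]-c,np.ones(len(q))]; print("lid",len(q),np.linalg.lstsq(A,q[:,2],rcond=None)[0],(q.min(0)+q.max(0))/2)
for cam in("top","side"):
    p,P=(p,P) if cam=="side" else cloud("top")
    q=P[(np.hypot(P[...,0]-.592,P[...,1]+.19)<.03)&(P[...,2]>.12)&(P[...,2]<.16)]
    if len(q): print(cam,"grip",((q.min(0)+q.max(0))/2).round(4),np.ptp(q,0).round(3))
    q=P[(np.hypot(P[...,0]-.541,P[...,1]+.172)<.055)&(abs(P[...,2]-.082)<.005)]
    A=np.c_[2*q[:,:2],np.ones(len(q))]; k=np.linalg.lstsq(A,(q[:,:2]**2).sum(1),rcond=None)[0]; print(cam,"housing top centroid",len(q),((q.min(0)+q.max(0))/2).round(4),np.ptp(q,0).round(3))
    for n in("crank_axis","crank_grip","gauge"):
        for i in range(2): print(n,[(np.round(r["xyz"],4).tolist(),round(r["confidence"],2)) for r in ctrl.mark_of(cam,n)][:2])
        ctrl.get_image(cam)
rel(.592,-.1895,.22,90)
E
```

```text
time: 33.25
position: [0.6231, -0.0001, 0.111]
tool_rot: [-0.001, 3.141, 0.0]
ft_force: [0.5, 0.1, 0.2]
grip_width: 0.678
grip_force: 0.0
time: 33.88
position: [0.624, -0.0003, 0.2432]
tool_rot: [-0.001, 3.138, 0.001]
ft_force: [-1.0, 0.4, 0.4]
grip_width: 0.689
grip_force: 0.0
lid 1799 [0.00173539 0.00097151 0.08773756] [ 6.22336329e-01 -4.34366673e-04  8.34271542e-02]
top grip [ 0.5921 -0.1906  0.1364] [0.022 0.021 0.028]
top housing top centroid 279 [ 0.5392 -0.1714  0.0819] [0.082 0.084 0.01 ]
crank_axis []
crank_axis []
crank_grip [([0.5939, -0.1912, 0.1221], 0.61), ([0.3715, -0.166, 0.0022], 0.24)]
crank_grip [([0.5939, -0.1912, 0.1221], 0.61), ([0.3715, -0.166, 0.0022], 0.24)]
gauge [([0.6622, -0.156, 0.0609], 0.64), ([0.5928, 0.5009, 0.0048], 0.16)]
gauge [([0.6622, -0.156, 0.0609], 0.64), ([0.5928, 0.5009, 0.0048], 0.16)]
side grip [ 0.5921 -0.1906  0.1364] [0.022 0.021 0.028]
side housing top centroid 279 [ 0.5392 -0.1714  0.0819] [0.082 0.084 0.01 ]
crank_axis [([0.5409, -0.1741, 0.1198], 0.96)]
crank_axis [([0.5409, -0.1741, 0.1198], 0.96)]
crank_grip [([0.5915, -0.187, 0.1228], 0.51), ([0.7829, 0.0208, 0.0016], 0.35)]
crank_grip [([0.5915, -0.187, 0.1228], 0.51), ([0.7829, 0.0208, 0.0016], 0.35)]
gauge [([0.6583, -0.1584, 0.062], 0.6)]
gauge [([0.6583, -0.1584, 0.062], 0.6)]
t [  31.2 -189.4   21.1] turn [ 1.000e-02 -3.599e+01] curyaw 90.0 q7 1.66
```

View pics/s8.png

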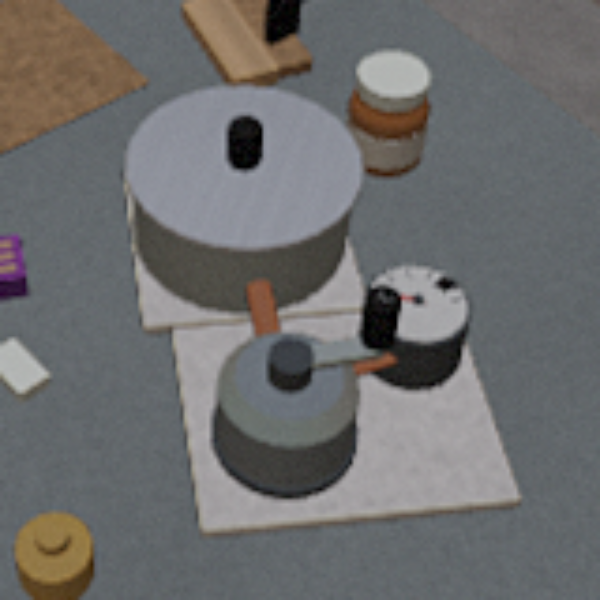

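The lid sits flat (disc top 87.7 mm, as seated), and the crank handle is at (382,318) in the crop. Approaching the handle.

```bash
python3 -m crank '[{"tx":7,"ty":-40,"tz":0,"turn":0},{"tx":15,"ty":-90,"tz":0,"turn":0},{"tx":24,"ty":-140,"tz":0,"turn":0},{"tx":31,"ty":-180,"tz":0,"turn":0},{"tx":31,"ty":-190,"tz":0,"turn":0}]' 55 20
python3 -m crank '[{"tx":0,"ty":0,"tz":20,"turn":0},{"tx":0,"ty":0,"tz":50,"turn":0},{"tx":0,"ty":0,"tz":50,"turn":0},{"tx":0,"ty":0,"tz":50,"turn":0},{"tx":0,"ty":0,"tz":50,"turn":0}]'
python3 -c "
from h import *
rel(.592,-.190,.125,90)"
```

```text
time: 35.5
position: [0.5908, -0.1942, 0.2415]
tool_rot: [0.008, 3.141, -0.002]
ft_force: [-0.1, 0.2, -0.5]
grip_width: 0.631
grip_force: 0.0
time: 36.12
position: [0.593, -0.1897, 0.1922]
tool_rot: [-0.002, 3.14, -0.0]
ft_force: [0.7, 0.1, 0.4]
grip_width: 0.632
grip_force: 0.0
t [ 1.1 -0.2 67.2] turn [ 2.000e-02 -3.598e+01] curyaw 90.1 q7 2.02
```

```bash
python3 -m crank '[{"tx":1,"ty":0,"tz":30,"turn":0},{"tx":1,"ty":0,"tz":55,"turn":0},{"tx":1,"ty":0,"tz":66,"turn":0},{"tx":1,"ty":0,"tz":66,"turn":0},{"tx":1,"ty":0,"tz":66,"turn":0}]'
python3 -m crank '[{"tx":0,"ty":0,"tz":0,"turn":0},{"tx":0,"ty":0,"tz":0,"turn":0},{"tx":0,"ty":0,"tz":0,"turn":0},{"tx":0,"ty":0,"tz":0,"turn":0},{"tx":0,"ty":0,"tz":0,"turn":0}]' 10 25
python3 -m crank '[{"tx":0,"ty":0,"tz":0,"turn":0},{"tx":0,"ty":0,"tz":0,"turn":0},{"tx":0,"ty":0,"tz":0,"turn":0},{"tx":0,"ty":0,"tz":0,"turn":0},{"tx":0,"ty":0,"tz":0,"turn":0}]'
python3 - <<'E'
import numpy as np
# handle from start world angle a: clockwise steps of 20deg, 5 rows per call; 18*... print tx=-dx, ty=dy
r=55
for a in [-20-100*k for k in range(11)]:
    A=np.radians(a-20*np.arange(6)); x=r*np.cos(A); y=r*np.sin(A); print(a,[(round(-(x[i]-x[0])),round(y[i]-y[0])) for i in range(1,6)])
E
```

```text
time: 36.75
position: [0.592, -0.1904, 0.1264]
tool_rot: [-0.001, 3.139, -0.001]
ft_force: [0.1, 0.6, 0.2]
grip_width: 0.633
grip_force: 0.0
time: 37.38
position: [0.5911, -0.1898, 0.1251]
tool_rot: [0.001, -3.141, -0.001]
ft_force: [-0.0, 0.7, 1.5]
grip_width: 0.242
grip_force: 25.0
time: 38.0
position: [0.5912, -0.1898, 0.1251]
tool_rot: [-0.001, 3.142, 0.001]
ft_force: [-0.9, 1.7, 2.2]
grip_width: 0.246
grip_force: 25.0
-20 [(10, -17), (24, -29), (42, -35), (61, -35), (79, -29)]
-120 [(15, 12), (24, 29), (28, 48), (24, 66), (15, 83)]
-220 [(-15, 12), (-33, 19), (-52, 19), (-70, 12), (-84, 0)]
-320 [(-10, -17), (-13, -35), (-10, -54), (0, -71), (15, -83)]
-420 [(18, -7), (37, -7), (55, 0), (70, 12), (79, 29)]
-520 [(3, 19), (0, 38), (-10, 54), (-24, 66), (-42, 73)]
-620 [(-19, 0), (-37, -7), (-52, -19), (-61, -35), (-65, -54)]
-720 [(3, -19), (13, -35), (28, -48), (45, -54), (65, -54)]
-820 [(18, 7), (33, 19), (42, 35), (45, 54), (42, 73)]
-920 [(-10, 17), (-24, 29), (-42, 35), (-61, 35), (-79, 29)]
-1020 [(-15, -12), (-24, -29), (-27, -48), (-24, -66), (-15, -83)]
```

```bash
python3 -m crank '[{"tx":10,"ty":-17,"tz":0,"turn":0},{"tx":24,"ty":-29,"tz":0,"turn":0},{"tx":42,"ty":-35,"tz":0,"turn":0},{"tx":61,"ty":-35,"tz":0,"turn":0},{"tx":79,"ty":-29,"tz":0,"turn":0}]'
python3 - <<'E'
from h import *
for i in range(2): ctrl.get_image("side")
s=ctrl.get_state(); d=s["position"][:2]-[.5395,-.1713]; print(s["position"],s["ft_force"],s["grip_width"],np.degrees(np.arctan2(d[1],d[0])),np.hypot(*d),s["joint_positions"][6])
E
```

```text
time: 38.62
position: [0.513, -0.2189, 0.1251]
tool_rot: [0.0, 3.137, 0.001]
ft_force: [7.9, 4.9, -1.2]
grip_width: 0.247
grip_force: 25.0
[ 0.51117209 -0.21770496  0.12505645] [0.09010586 5.32240566 0.699565  ] 0.24336504592582883 -121.4019839122488 0.054368106820609795 2.0878652909525273
```

Forces are small and it tracks well. Continuing, a turn at a time.

```bash
python3 -m crank '[{"tx":15,"ty":12,"tz":0,"turn":0},{"tx":24,"ty":29,"tz":0,"turn":0},{"tx":28,"ty":48,"tz":0,"turn":0},{"tx":24,"ty":66,"tz":0,"turn":0},{"tx":15,"ty":83,"tz":0,"turn":0}]'
python3 -m crank '[{"tx":-15,"ty":12,"tz":0,"turn":0},{"tx":-33,"ty":19,"tz":0,"turn":0},{"tx":-52,"ty":19,"tz":0,"turn":0},{"tx":-70,"ty":12,"tz":0,"turn":0},{"tx":-84,"ty":0,"tz":0,"turn":0}]'
python3 - <<'E'
from h import *
for i in range(2): p,P=cloud("side")
cv2.imwrite("pics/s9.png",cv2.resize(p[150:310,220:380,::-1],(600,600)))
s=ctrl.get_state(); d=s["position"][:2]-[.5395,-.1713]; print(s["position"],s["ft_force"],s["grip_width"],np.degrees(np.arctan2(d[1],d[0])),np.hypot(*d),s["joint_positions"][6])
E
```

```text
time: 39.35
position: [0.4946, -0.1388, 0.125]
tool_rot: [-0.004, -3.138, 0.003]
ft_force: [-2.5, -3.6, 3.0]
grip_width: 0.25
grip_force: 25.0
time: 39.98
position: [0.5812, -0.1343, 0.125]
tool_rot: [0.004, -3.14, -0.004]
ft_force: [-3.6, 3.5, 4.5]
grip_width: 0.245
grip_force: 25.0
[ 0.58281339 -0.1366279   0.12516337] [ 5.84407785  1.92963983 -1.72745644] 0.24535964963620352 38.67705787407277 0.05548156675823276 1.9379026446479237
```

View pics/s9.png

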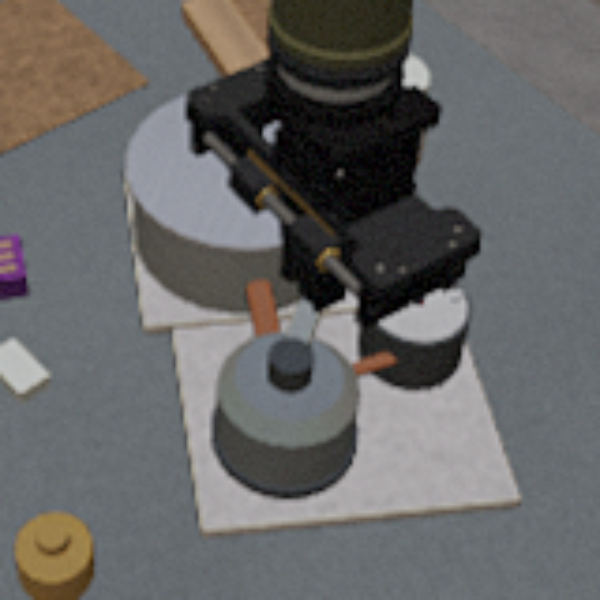

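The arm turns with the gripper (crank arm at (303,325)). Continuing.

```bash
python3 -m crank '[{"tx":-10,"ty":-17,"tz":0,"turn":0},{"tx":-13,"ty":-35,"tz":0,"turn":0},{"tx":-10,"ty":-54,"tz":0,"turn":0},{"tx":0,"ty":-71,"tz":0,"turn":0},{"tx":15,"ty":-83,"tz":0,"turn":0}]'
python3 -m crank '[{"tx":18,"ty":-7,"tz":0,"turn":0},{"tx":37,"ty":-7,"tz":0,"turn":0},{"tx":55,"ty":0,"tz":0,"turn":0},{"tx":70,"ty":12,"tz":0,"turn":0},{"tx":79,"ty":29,"tz":0,"turn":0}]'
python3 -m crank '[{"tx":3,"ty":19,"tz":0,"turn":0},{"tx":0,"ty":38,"tz":0,"turn":0},{"tx":-10,"ty":54,"tz":0,"turn":0},{"tx":-24,"ty":66,"tz":0,"turn":0},{"tx":-42,"ty":73,"tz":0,"turn":0}]'
python3 - <<'E'
from h import *
for i in range(2): p,P=cloud("side")
s=ctrl.get_state(); d=s["position"][:2]-[.5395,-.1713]; print(s["position"],s["ft_force"],s["grip_width"],np.degrees(np.arctan2(d[1],d[0])),np.hypot(*d),s["joint_positions"][6])
E
```

```text
time: 40.7
position: [0.5656, -0.2191, 0.125]
tool_rot: [-0.001, 3.141, 0.002]
ft_force: [0.7, 7.2, 3.3]
grip_width: 0.244
grip_force: 25.0
time: 41.32
position: [0.4883, -0.1909, 0.1252]
tool_rot: [0.001, 3.135, -0.003]
ft_force: [11.3, 0.2, -8.7]
grip_width: 0.247
grip_force: 25.0
time: 41.95
position: [0.5267, -0.117, 0.125]
tool_rot: [0.0, -3.137, -0.002]
ft_force: [-4.4, -1.2, 6.3]
grip_width: 0.242
grip_force: 25.0
[ 0.52958715 -0.11643114  0.12505869] [0.85016344 3.63531451 2.126013  ] 0.2456444162871888 100.2408443564584 0.05575712315278445 1.8628379594452438
```

```bash
python3 -m crank '[{"tx":-19,"ty":0,"tz":0,"turn":0},{"tx":-37,"ty":-7,"tz":0,"turn":0},{"tx":-52,"ty":-19,"tz":0,"turn":0},{"tx":-61,"ty":-35,"tz":0,"turn":0},{"tx":-65,"ty":-54,"tz":0,"turn":0}]'
python3 -m crank '[{"tx":3,"ty":-19,"tz":0,"turn":0},{"tx":13,"ty":-35,"tz":0,"turn":0},{"tx":28,"ty":-48,"tz":0,"turn":0},{"tx":45,"ty":-54,"tz":0,"turn":0},{"tx":65,"ty":-54,"tz":0,"turn":0}]'
python3 -m crank '[{"tx":18,"ty":7,"tz":0,"turn":0},{"tx":33,"ty":19,"tz":0,"turn":0},{"tx":42,"ty":35,"tz":0,"turn":0},{"tx":45,"ty":54,"tz":0,"turn":0},{"tx":42,"ty":73,"tz":0,"turn":0}]'
python3 - <<'E'
from h import *
for i in range(2): p,P=cloud("side")
s=ctrl.get_state(); d=s["position"][:2]-[.5395,-.1713]; print(s["position"],s["ft_force"],s["grip_width"],np.degrees(np.arctan2(d[1],d[0])),np.hypot(*d),s["joint_positions"][6])
E
```

```text
time: 42.68
position: [0.5947, -0.1693, 0.125]
tool_rot: [-0.004, 3.141, 0.004]
ft_force: [-2.4, 3.9, 4.9]
grip_width: 0.244
grip_force: 25.0
time: 43.3
position: [0.5288, -0.2246, 0.125]
tool_rot: [0.0, 3.139, 0.003]
ft_force: [5.8, 9.0, 1.4]
grip_width: 0.243
grip_force: 25.0
time: 43.92
position: [0.4864, -0.1559, 0.1251]
tool_rot: [0.004, 3.139, -0.008]
ft_force: [7.2, -6.3, -4.5]
grip_width: 0.248
grip_force: 25.0
[ 0.48728276 -0.15312263  0.12510002] [ 4.74525413  1.20412551 -2.84111194] 0.24426124281755393 160.80645445172078 0.05529065578319564 1.9062638285889788
```

```bash
python3 -m crank '[{"tx":-10,"ty":17,"tz":0,"turn":0},{"tx":-24,"ty":29,"tz":0,"turn":0},{"tx":-42,"ty":35,"tz":0,"turn":0},{"tx":-61,"ty":35,"tz":0,"turn":0},{"tx":-79,"ty":29,"tz":0,"turn":0}]'
python3 -m crank '[{"tx":-5,"ty":-3,"tz":0,"turn":0},{"tx":-5,"ty":-3,"tz":0,"turn":0},{"tx":-5,"ty":-3,"tz":0,"turn":0},{"tx":-5,"ty":-3,"tz":0,"turn":0},{"tx":-5,"ty":-3,"tz":0,"turn":0}]'
python3 -m crank '[{"tx":0,"ty":0,"tz":0,"turn":0},{"tx":0,"ty":0,"tz":0,"turn":0},{"tx":0,"ty":0,"tz":0,"turn":0},{"tx":0,"ty":0,"tz":0,"turn":0},{"tx":0,"ty":0,"tz":0,"turn":0}]' 48
python3 -m crank '[{"tx":0,"ty":0,"tz":-20,"turn":0},{"tx":0,"ty":0,"tz":-60,"turn":0},{"tx":0,"ty":0,"tz":-110,"turn":0},{"tx":0,"ty":0,"tz":-130,"turn":0},{"tx":0,"ty":0,"tz":-130,"turn":0}]'
python3 -m crank '[{"tx":0,"ty":40,"tz":0,"turn":0},{"tx":0,"ty":90,"tz":0,"turn":0},{"tx":0,"ty":150,"tz":0,"turn":0},{"tx":0,"ty":200,"tz":0,"turn":0},{"tx":0,"ty":250,"tz":0,"turn":0}]'
python3 - <<'E'
from h import *
out=[]
for cam,(a,b,c,d) in(("side",(180,300,250,370)),("top",(150,220,285,355))):
    p,P=cloud(cam); out.append(cv2.resize(p[a:b,c:d,::-1],(400,400),interpolation=cv2.INTER_CUBIC))
    q=P[(np.hypot(P[...,0]-.5395,P[...,1]+.1713)<.08)&(P[...,2]>.127)&(P[...,2]<.16)]
    if len(q): m=(q.min(0)+q.max(0))/2; print(cam,m,np.degrees(np.arctan2(m[1]+.1713,m[0]-.5395)))
    r=np.hypot(P[...,0]-.6232,P[...,1]); q=P[(r<.084)&(r>.03)&(P[...,2]>.075)&(P[...,2]<.1)]
    A=np.c_[q[:,:2]-[.6232,0],np.ones(len(q))]; print("lid",len(q),np.linalg.lstsq(A,q[:,2],rcond=None)[0])
    cv2.imwrite(f"pics/{cam}10.png",p[:,:,::-1])
cv2.imwrite("pics/c10.png",np.hstack(out))
E
```

```text
time: 44.65
position: [0.5648, -0.1215, 0.125]
tool_rot: [0.003, -3.138, -0.005]
ft_force: [-3.6, 2.3, 6.9]
grip_width: 0.249
grip_force: 25.0
time: 45.28
position: [0.5712, -0.1255, 0.1251]
tool_rot: [-0.001, 3.141, 0.001]
ft_force: [2.9, 4.5, 1.3]
grip_width: 0.244
grip_force: 25.0
time: 45.9
position: [0.571, -0.1263, 0.125]
tool_rot: [0.0, -3.141, 0.0]
ft_force: [0.6, 0.7, -0.7]
grip_width: 0.544
grip_force: 0.0
time: 46.52
position: [0.5723, -0.1267, 0.2582]
tool_rot: [-0.0, 3.136, -0.0]
ft_force: [1.1, 0.0, -0.4]
grip_width: 0.55
grip_force: 0.0
time: 47.15
position: [0.5701, 0.1255, 0.2541]
tool_rot: [0.001, -3.14, 0.001]
ft_force: [1.5, -0.9, 0.3]
grip_width: 0.552
grip_force: 0.0
side [ 0.57127195 -0.12644441  0.13559222] 54.68943110997436
lid 1773 [0.00171724 0.00044176 0.08773691]
top [ 0.57237302 -0.12563115  0.13875514] 54.25318277078074
lid 1398 [-0.00041829  0.00014812  0.08843278]
```

View pics/c10.png

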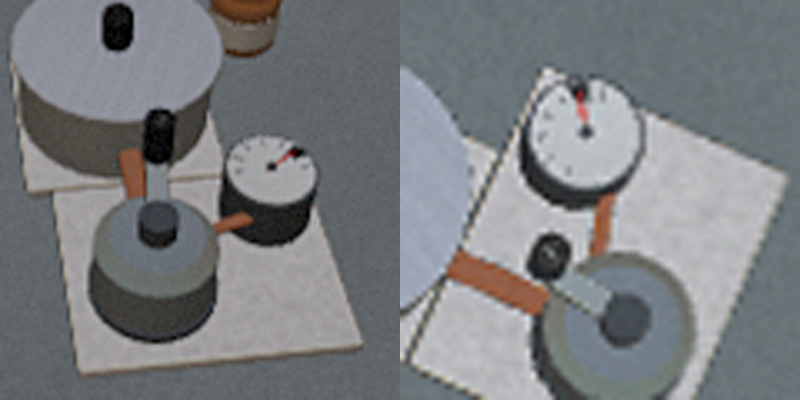

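View pics/side10.png

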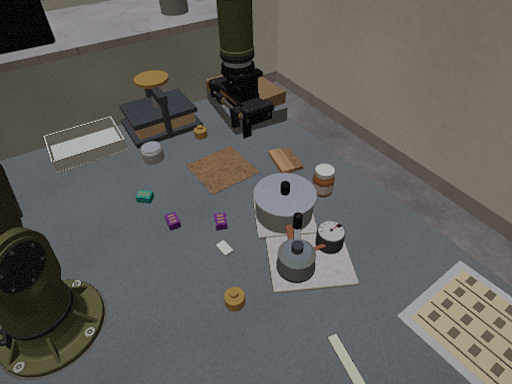

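The needle points into the black band in both views, at crop (292,157) and (581,95). The crank is at about 20.6 rad, the lid is flat, no wooden blocks remain on the table, and the robot is clear. Handing in.

```bash
python3 -c "
from bench import ctrl
print(ctrl.close_job())"
```

```text
the job is handed in; nothing more can be done
None
```

I put both wooden engraving blocks on the table into the chamber, set the lid back flat in the rim, cranked the pump to about 20.6 rad so the needle stands in the black band, and handed the job in; the verdict was not shown.

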